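# Fill the colour sample tray with good ball knobs

## Task

Fill the grey sample tray: stand each of the four red-headed pull knobs upright on the floor of the pocket that has the same colour as the knob's collar. The silver-headed knobs are rejects: leave them standing where they are. Do not knock any knob over.

Things in the scene. Friction and masses are not known exactly. Their poses are not given: they have to be found in the camera images.
- knob_white: Good pull knob: shiny RED ball head, white collar. Stands loose on the table: collar disc 52 mm diameter, 8 mm thick; white neck 16 mm; ball head 36 mm wide with a 10 mm high straight belt, spanning 22 to 58 mm above the underside, belt centre at 40 mm (grip there, any yaw). About 70 g. Origin: centre of the underside, z up its axis. Neighbours 80 mm or more off; 10 mm high nuts between.
- knob_yellow: Good pull knob: shiny RED ball head, yellow collar. Stands loose on the table: collar disc 52 mm diameter, 8 mm thick; white neck 16 mm; ball head 36 mm wide with a 10 mm high straight belt, spanning 22 to 58 mm above the underside, belt centre at 40 mm (grip there, any yaw). About 70 g. Origin: centre of the underside, z up its axis. Neighbours 80 mm or more off; 10 mm high nuts between.
- knob_blue: Good pull knob: shiny RED ball head, blue collar. Stands loose on the table: collar disc 52 mm diameter, 8 mm thick; white neck 16 mm; ball head 36 mm wide with a 10 mm high straight belt, spanning 22 to 58 mm above the underside, belt centre at 40 mm (grip there, any yaw). About 70 g. Origin: centre of the underside, z up its axis. Neighbours 80 mm or more off; 10 mm high nuts between.
- knob_black: Good pull knob: shiny RED ball head, black collar. Stands loose on the table: collar disc 52 mm diameter, 8 mm thick; white neck 16 mm; ball head 36 mm wide with a 10 mm high straight belt, spanning 22 to 58 mm above the underside, belt centre at 40 mm (grip there, any yaw). About 70 g. Origin: centre of the underside, z up its axis. Neighbours 80 mm or more off; 10 mm high nuts between.
- silver_yellow: Reject pull knob, a look-alike: bare SILVER ball head (unplated), yellow collar. Same shape and size as the good ones: collar 52 mm diameter, 58 mm tall, head 36 mm wide. Origin: centre of the underside. It stays where it stands.
- silver_blue: Reject pull knob, a look-alike: bare SILVER ball head (unplated), blue collar. Same shape and size as the good ones: collar 52 mm diameter, 58 mm tall, head 36 mm wide. Origin: centre of the underside. It stays where it stands.
- pocket_white: White square open pocket, one of four fixed two by two (86 mm pitch) on a flat grey tray 184 mm square, itself fixed to the table. Outside 82 x 82 mm, 14 mm high; walls and floor 3 mm; inside 76 x 76 mm. Origin: centre of its underside, 6 mm above the table (inner floor 9 mm, rim 20 mm above the table); x, y along its sides, z up.
- pocket_yellow: Yellow square open pocket, one of four fixed two by two (86 mm pitch) on a flat grey tray 184 mm square, itself fixed to the table. Outside 82 x 82 mm, 14 mm high; walls and floor 3 mm; inside 76 x 76 mm. Origin: centre of its underside, 6 mm above the table (inner floor 9 mm, rim 20 mm above the table); x, y along its sides, z up.
- pocket_blue: Blue square open pocket, one of four fixed two by two (86 mm pitch) on a flat grey tray 184 mm square, itself fixed to the table. Outside 82 x 82 mm, 14 mm high; walls and floor 3 mm; inside 76 x 76 mm. Origin: centre of its underside, 6 mm above the table (inner floor 9 mm, rim 20 mm above the table); x, y along its sides, z up.
- pocket_black: Black square open pocket, one of four fixed two by two (86 mm pitch) on a flat grey tray 184 mm square, itself fixed to the table. Outside 82 x 82 mm, 14 mm high; walls and floor 3 mm; inside 76 x 76 mm. Origin: centre of its underside, 6 mm above the table (inner floor 9 mm, rim 20 mm above the table); x, y along its sides, z up.
Mind the look-alikes: they are no part of the job. What is shaped like the knob_black but green or turquoise is not meant.

How it is judged:
At the end, for the whole second after the job is handed in: Each red-headed knob stands upright (within 7 degrees), at rest, flat on the floor of the pocket of its collar's colour (axis within 19 mm of the pocket's centre, underside within 4 mm of the floor); both silver-headed knobs are upright and within 20 mm of where they started (horizontal distance between knob_white and pocket_white below 0.019 m and z of knob_white in the frame of pocket_white below 0.007 m and angle between each of knob_white, knob_yellow, knob_blue, knob_black, silver_yellow, silver_blue's own z axis and vertical below 0.12 rad and linear speed of each of knob_white, knob_yellow, knob_blue, knob_black below 0.02 m/s and horizontal distance between knob_yellow and pocket_yellow below 0.019 m and z of knob_yellow in the frame of pocket_yellow below 0.007 m and horizontal distance between knob_blue and pocket_blue below 0.019 m and z of knob_blue in the frame of pocket_blue below 0.007 m and horizontal distance between knob_black and pocket_black below 0.019 m and z of knob_black in the frame of pocket_black below 0.007 m and distance of each of silver_yellow, silver_blue from where it was at the start of the episode below 0.02 m); the robot touches nothing.
It fails at once if a knob is knocked over (tilted more than 45 degrees) (angle between any of knob_white, knob_yellow, knob_blue, knob_black, silver_yellow, silver_blue's own z axis and vertical above 0.785 rad).
It also fails if it takes over 104 s, if anything falls off the work surface, if the arm or the gripper's body presses on something with over 40 N, if the wrist force passes 120 N, or if a joint passes its speed limit or range.

## Robot

A 7-joint arm with a two-finger parallel gripper is mounted at the origin on the work surface. World frame = base frame: x ahead of the robot, y to its left, z up, the work surface at z = 0. Lengths are in m, angles in rad, forces in N, time in s.
With the tool pointing down it reaches from about 0.35 to 0.9 m from the base axis. Payload 8.1 kg.
Tool frame: the origin (TCP) lies between the finger pads; the fingertips stand 25 mm ahead of it and the grasp point (between the pads) lies 6 mm ahead of it; z points along the fingers, y is the line along which they close (so a half turn about z gives the same grasp; the last joint's range is limited). The gripper opens to 85 mm and grips with 20 to 120 N. Pads are 22 mm wide; open, the fingers measure 114 mm over their backs; the gripper's body (76 mm by 85 mm) begins 54 mm behind the grasp point. The pads swing forward as they close: fully open they stand 13 mm farther back than shut.
Start: joints at [-0.103, 0.434, 0.025, 1.573, -0.012, 1.134, -0.075], TCP at [0.625, -0, 0.256] pointing down, gripper open.
Joint ranges: [-2.62, 2.62], [-0.44, 2.09], [-1.27, 1.32], [0.08, 2.57], [-1.32, 4.46], [0.12, 2], [-2.74, 2.74]. Speed limits (rad/s): [2.22, 2.22, 3.01, 3.01, 3.14, 3.14, 3.14].

## Interface

Orientations are given as a unit quaternion [x, y, z, w].
In Python, from rig import bot gives the robot as it stands.
- The arm moves only by the tool advance, called after ">>>" as name(argument=value, ...), one argument or row to a line, values as JSON. Schema: {"type":"object","properties":{"motion":{"type":"array","items":{"type":"number"},"minItems":7,"maxItems":84},"grip_force":{"type":"number"},"only":{"type":"string"},"quiet":{"type":"boolean"},"lines":{"type":"string"}},"required":["motion"],"additionalProperties":false}. motion is one flat list of numbers that holds 1 to 12 rows one after another, with no inner brackets; each row has 7 numbers: the finger opening in m, then dx, dy, dz in shares of 0.75 m (1.0 is 0.75 m), then a rotation vector rx, ry, rz in parts of the range, where 1.0 means 120 degrees; each row is the pose to reach, as a shift and turn from the pose commanded when the call began, along the tool's axes at that moment; what a row does not reach only later rows make up. A row lasts 1/8 s, in which the tool goes at most 0.0625 m and 0.188 rad, less where a joint would pass 70% of its speed; a pose out of reach is approached as far as the arm can. The fingers move at their own pace and stop on an object; grip_force is the grip in N (left out, the last holds). Time passes only in rows, so rows that do not move let the fingers close. The tool returns the time, the measured TCP pose, the force, the opening and the grip force at its end. only (a regular expression) keeps the lines of the reply that match it, lines (a string "A,B") keeps lines A to B, and quiet returns only ok. Shift and turn numbers lie between -1 and 1, and a call with a number outside is refused. Input that does not fit is refused with a message, and nothing moves.
- bot.state(): the state, without advancing time (a new reading comes with each control period).
- bot.capture(name): name is "scene" or "side" or "wrist"; returns a dict with "frame" (384x512x3 uint8, red, green, blue), "mtx" (3x3 intrinsics, pixels), "rvec" (rotation vector, rad) and "tvec" (3), from world to camera coordinates, as OpenCV has them. Camera axes: x right, y down, z forward; pixel columns grow to the right and rows downward; lengths in m; the calibration is good to about 2 mm. A picture is of the moment at which its call begins. There is no depth.
- bot.hand_in(): hands the job in; it is judged then, once.
The state is a dict: "time": time; "joint_pos": joint angles; "joint_vel": joint speeds; "joint_efforts": joint torques, N m; "tool_pos": TCP position; "tool_rot": TCP orientation; "contact_force": force on the tool from outside, world axes, zero at the start; "torque": the same for the moment, N m; "finger_gap": finger opening in m; "grip_force": force on a finger pad.
Only numpy, scipy, OpenCV 4.12 (cv2) and the standard library are available. Lean on these libraries where they do the work, as an engineer would, in place of code of your own. Each camera call takes 0.05 s, during which the arm holds its last target. There are 200 camera calls.

## Working session

There is one attempt and no reset: what is moved stays moved. The work goes in short steps, Python scripts to look and compute and a tool call to move; the robot and the scene stay as the last step left them, time stands still between calls to the robot, and variables do not carry over. Pictures are saved under pics/ and viewed, at most 14 in all, crops included, and the job is handed in when it is done.

```bash
mkdir -p pics && ls
```

Run:
```python
from rig import bot
import cv2,numpy as np
s=bot.state();print(s)
for n in("scene","side","wrist"):
    c=bot.capture(n);cv2.imwrite(f"pics/{n}0.png",c["frame"][:,:,::-1]);np.savez(f"{n}0.npz",**c)
    R=cv2.Rodrigues(np.array(c["rvec"],float))[0];print(n,(-R.T@np.array(c["tvec"]).ravel()).round(3),R[2].round(2))
```

```text
pics
{'time': 0.0, 'joint_pos': array([-0.10257847,  0.43523554,  0.02494565,  1.57412281, -0.01158694,
        1.13397237, -0.07508918]), 'joint_vel': array([-0.00119643,  0.00031551, -0.00085539, -0.00283673,  0.0001101 ,
       -0.00081676, -0.00106245]), 'joint_efforts': array([ 8.97134169e-05, -6.70461059e+01,  1.02531374e+00, -3.16203833e+01,
        1.55155628e-02,  1.25530543e-02, -1.11555586e-06]), 'tool_pos': array([ 6.24528220e-01, -5.57148497e-05,  2.55507867e-01]), 'tool_rot': array([ 7.07124401e-01,  7.07088713e-01, -6.12316264e-04, -5.09693924e-04]), 'contact_force': array([-0.23064197, -0.47499896, -0.06770079]), 'torque': array([-0.01510791,  0.02096858,  0.00427365]), 'grip_force': 0.0, 'finger_gap': 0.08541513779544163}
scene [1.097 0.221 0.822] [-0.59 -0.22 -0.78]
side [0.251 0.689 0.71 ] [ 0.26 -0.69 -0.68]
wrist [0.624 0.081 0.373] [-0.   -0.31 -0.95]
```

View pics/scene0.png

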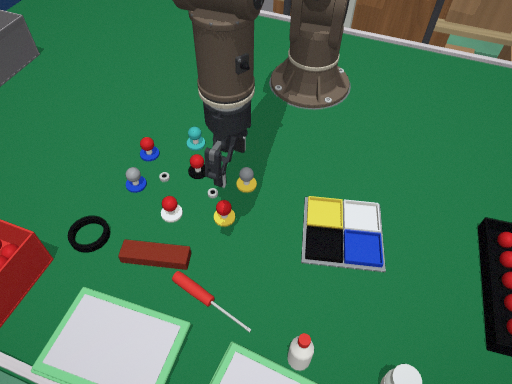

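View pics/side0.png

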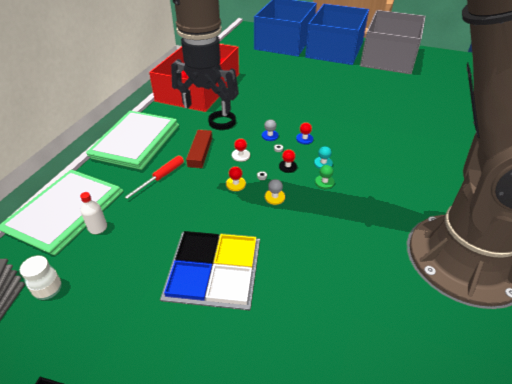

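The scene view shows red heads at blue (148,144), black (197,161), white (170,203) and yellow (224,208), silver heads at (133,175) and (246,175), and the tray around (343,232). The side view shows red heads at blue (306,129), white (240,145), black (288,156) and yellow (236,173), silver heads at (270,126) and (275,187), and the tray around (212,268).

Create h.py:
```python
import cv2,numpy as np
def ray(c,uv,z):
    R=cv2.Rodrigues(np.array(c["rvec"],float))[0];t=np.array(c["tvec"],float).ravel()
    o=-R.T@t;d=R.T@np.linalg.inv(c["mtx"])@np.array([uv[0],uv[1],1.]);return (o+d*(z-o[2])/d[2])[:2]
def heads(c,kind,rois,r=16,z=.04):
    f=c["frame"];hsv=cv2.cvtColor(f,cv2.COLOR_RGB2HSV);h,s,v=[hsv[...,i].astype(int) for i in range(3)]
    m={"red":((h<8)|(h>172))&(s>120)&(v>60),"silver":(s<60)&(v>60)}[kind].astype(np.uint8)
    out=[]
    for u,w in rois:
        k=np.zeros_like(m);cv2.circle(k,(u,w),r,1,-1)
        n,l,st,ce=cv2.connectedComponentsWithStats(m*k)
        i=1+np.argmax(st[1:,4]);x,y,ww,hh,a=st[i]
        out.append(((x+(ww-1)/2,y+(hh-1)/2),ray(c,(x+(ww-1)/2,y+(hh-1)/2),z),(ww,hh,a)))
    return out
```

Run:
```python
from h import *
R={"scene":dict(red=[(170,203),(224,208),(148,144),(197,161)],silver=[(246,174),(133,174)],tray=(343,232)),
"side":dict(red=[(240,145),(236,173),(306,129),(288,156)],silver=[(275,186),(270,126)],tray=(212,268))}
for n in R:
    c=dict(np.load(n+"0.npz"))
    for k in("red","silver"):
        for o in heads(c,k,R[n][k],12): print(n,k,o[0],o[1].round(4),o[2])
    f=c["frame"];hsv=cv2.cvtColor(f,cv2.COLOR_RGB2HSV)
    g=((hsv[...,0]>55)&(hsv[...,0]<95)&(hsv[...,1]>120)&(hsv[...,2]>30))
    m=(~g).astype(np.uint8);u,w=R[n]["tray"]
    k=np.zeros_like(m);cv2.circle(k,(u,w),62,1,-1);m=cv2.morphologyEx(m*k,cv2.MORPH_CLOSE,np.ones((5,5)))
    cs,_=cv2.findContours(m,0,2);b=max(cs,key=cv2.contourArea);hu=cv2.convexHull(b)
    q=cv2.approxPolyN(hu,4).reshape(-1,2)
    P=np.array([ray(c,p,.004) for p in q]);print("tray",q.tolist(),P.round(4).tolist(),P.mean(0).round(4),[round(float(np.linalg.norm(P[i]-P[i-1])),3) for i in range(4)])
    # pocket colour blobs
    h,s,v=[hsv[...,i].astype(int) for i in range(3)]
    tr=np.zeros_like(m);cv2.drawContours(tr,[hu],-1,1,-1)
    M=dict(white=(s<40)&(v>190),yellow=(abs(h-27)<8)&(s>120),blue=(abs(h-118)<10)&(s>120),black=(v<40))
    for name,mm in M.items():
        mm=cv2.morphologyEx((mm*tr).astype(np.uint8),cv2.MORPH_OPEN,np.ones((3,3)))
        cs,_=cv2.findContours(mm,0,2);b=max(cs,key=cv2.contourArea);q=cv2.approxPolyN(cv2.convexHull(b),4).reshape(-1,2)
        P=np.array([ray(c,p,.018) for p in q]);print(name,cv2.contourArea(b),P.mean(0).round(4),[round(float(np.linalg.norm(P[i]-P[i-1])),3) for i in range(4)])
```

```text
scene red (np.float64(169.0), np.float64(203.0)) [ 0.6142 -0.1649] (np.int32(15), np.int32(15), np.int32(185))
scene red (np.float64(223.0), np.float64(207.5)) [ 0.5799 -0.0425] (np.int32(15), np.int32(16), np.int32(187))
scene red (np.float64(146.5), np.float64(143.5)) [ 0.4623 -0.3126] (np.int32(14), np.int32(14), np.int32(146))
scene red (np.float64(196.5), np.float64(161.0)) [ 0.4703 -0.1636] (np.int32(14), np.int32(15), np.int32(161))
scene silver (np.float64(246.0), np.float64(175.5)) [ 0.4692 -0.0291] (np.int32(15), np.int32(18), np.int32(177))
scene silver (np.float64(132.5), np.float64(175.5)) [ 0.5719 -0.2884] (np.int32(14), np.int32(18), np.int32(186))
tray [[380, 202], [386, 273], [300, 263], [304, 195]] [[0.3989, 0.2979], [0.5884, 0.3453], [0.6332, 0.164], [0.4467, 0.1172]] [0.5168 0.2311] [0.187, 0.195, 0.187, 0.192]
white 749.5 [0.4709 0.2608] [0.074, 0.072, 0.073, 0.076]
yellow 1002.5 [0.4895 0.1791] [0.082, 0.088, 0.083, 0.089]
blue 1236.0 [0.5526 0.2842] [0.084, 0.088, 0.084, 0.089]
black 1139.0 [0.5738 0.2004] [0.083, 0.087, 0.078, 0.084]
side red (np.float64(240.5
[... 340 characters left out ...]
t64(155.5)) [ 0.4711 -0.1673] (np.int32(12), np.int32(12), np.int32(124))
side silver (np.float64(275.0), np.float64(188.5)) [ 0.4627 -0.024 ] (np.int32(13), np.int32(18), np.int32(165))
side silver (np.float64(270.0), np.float64(127.5)) [ 0.5648 -0.2811] (np.int32(11), np.int32(16), np.int32(126))
tray [[260, 234], [250, 310], [159, 301], [181, 232]] [[0.4563, 0.1026], [0.406, 0.2979], [0.5858, 0.3444], [0.6337, 0.1633]] [0.5204 0.2271] [0.188, 0.202, 0.186, 0.187]
white 1426.0 [0.4668 0.2633] [0.082, 0.09, 0.084, 0.089]
yellow 1096.5 [0.4891 0.1771] [0.087, 0.085, 0.087, 0.087]
blue 1439.0 [0.5502 0.2829] [0.085, 0.097, 0.082, 0.096]
black 944.0 [0.5711 0.1978] [0.078, 0.081, 0.082, 0.082]
```

The rows are not in the units I measure in: shifts go in shares of 0.75 m and turns go in shares of 120 degrees. I convert before sending: 0.1 m / 0.75 = 0.1333, -0.0445 m / 0.75 = -0.0593.

>>> advance(
  motion=[0.062,-0.02,-0.02,0.04,0,0,0,0.062,-0.04,-0.04,0.0933,0,0,0,0.062,-0.058,-0.0593,0.1333,0,0,0,0.062,-0.058,-0.0593,0.1333,0,0,0,0.062,-0.058,-0.0593,0.1333,0,0,0],
  grip_force=60,
)

```text
time: 0.78
tool_pos: [0.5818, -0.0427, 0.1575]
tool_rot: [0.707, 0.707, 0.001, 0.001]
contact_force: [-0.1, 1.0, 0.2]
finger_gap: 0.0622
grip_force: 0.0
```

Run:
```python
from rig import bot
from h import *
for n,p in (("scene",(195,133)),("side",(324,153)),("side",(326,171))):
    print(n,ray(dict(np.load(n+"0.npz")),p,.04).round(3))
c=bot.capture("wrist");cv2.imwrite("pics/w1.png",c["frame"][:,:,::-1]);np.savez("w1.npz",**c)
```

```text
scene [ 0.379 -0.212]
side [ 0.382 -0.214]
side [ 0.358 -0.138]
```

View pics/w1.png

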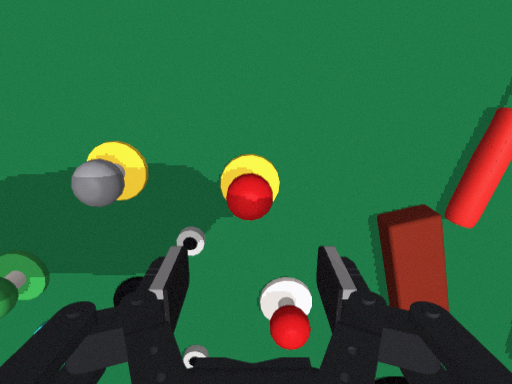

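The wrist view shows the yellow-collar red knob at (250,197), the white-collar one at (290,327), silver-yellow at (98,183), and the fingers at the bottom.

Run:
```python
from h import *
c=dict(np.load("w1.npz"))
for o in heads(c,"red",[(250,197),(290,327)],30): print(o)
for o in heads(c,"silver",[(98,183)],30): print(o)
R=cv2.Rodrigues(np.array(c["rvec"],float))[0];print((-R.T@np.array(c["tvec"]).ravel()).round(3),R.round(2))
for p in [(.5818,-.0427,.1515),(.58,-.0435,.04),(.615,-.166,.04)]:print(cv2.projectPoints(np.array([p]),c["rvec"],c["tvec"],c["mtx"],None)[0].ravel())
```

```text
((np.float64(248.5), np.float64(196.5)), array([ 0.57876597, -0.04225024]), (np.int32(46), np.int32(46), np.int32(1662)))
((np.float64(290.0), np.float64(327.0)), array([ 0.61531646, -0.16516037]), (np.int32(41), np.int32(45), np.int32(1402)))
((np.float64(98.0), np.float64(183.0)), array([ 0.4645059 , -0.03138754]), (np.int32(53), np.int32(47), np.int32(1981)))
[0.581 0.039 0.275] [[ 1.    0.    0.  ]
 [-0.   -0.95  0.31]
 [ 0.   -0.31 -0.95]]
[252.93085026 279.3378262 ]
[250.10405729 198.03082276]
[289.61017936 327.77131344]
```

To row units: 0.1125 m / 0.75 = 0.15, 0.08 m / 0.75 = 0.1067.

>>> advance(
  motion=[0.062,0,0,0.0533,0,0,0,0.062,0,0,0.1067,0,0,0,0.062,0,0,0.15,0,0,0,0.062,0,0,0.15,0,0,0,0.062,0,0,0.15,0,0,0,0.03,0,0,0.15,0,0,0,0.03,0,0,0.15,0,0,0,0.03,0,0,0.15,0,0,0,0.03,0,0,0.15,0,0,0,0.03,0,0,0.15,0,0,0],
  grip_force=60,
)

```text
time: 2.08
tool_pos: [0.5816, -0.0435, 0.0457]
tool_rot: [0.707, 0.707, 0.001, 0.001]
contact_force: [-2.3, 0.3, 10.3]
finger_gap: 0.0335
grip_force: 58.7
```

Run:
```python
from rig import bot
from h import *
w=bot.capture("wrist")["frame"][150:384,130:380];s=bot.capture("side")["frame"][110:230,170:300]
a=cv2.resize(w,(500,468),interpolation=2);b=cv2.resize(s,(300,468*300//468),interpolation=2);b=cv2.resize(s,(300,277),interpolation=2)
o=np.zeros((468,800,3),np.uint8);o[:,:500]=a;o[:277,500:]=b;cv2.imwrite("pics/g1.png",o[:,:,::-1]);print(bot.state()["finger_gap"],bot.state()["contact_force"])
```

```text
0.033454037914452325 [-2.20318859  0.34184321  9.88305378]
```

View pics/g1.png

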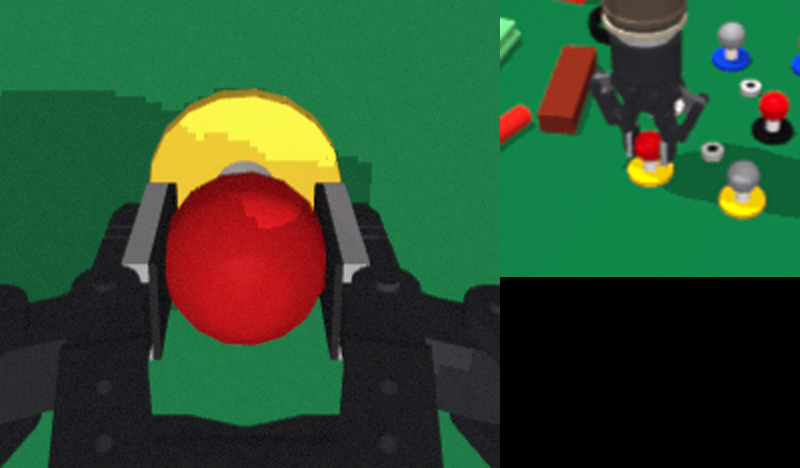

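The view shows flat pads straddling the red head at (245,258), covering its belt, and the knob is upright. Lifting it.

To row units: -0.085 m / 0.75 = -0.1133, -0.04 m / 0.75 = -0.0533.

>>> advance(
  motion=[0.03,0,0,-0.0133,0,0,0,0.03,0,0,-0.0533,0,0,0,0.03,0,0,-0.1133,0,0,0,0.03,0,0,-0.1133,0,0,0,0.03,0,0,-0.1133,0,0,0],
  grip_force=60,
)

```text
time: 2.8
tool_pos: [0.5803, -0.0435, 0.1291]
tool_rot: [0.707, 0.707, 0.0, 0.0]
contact_force: [-0.7, -1.1, -0.9]
finger_gap: 0.0333
grip_force: 59.8
```

Run:
```python
from rig import bot
from h import *
w=bot.capture("wrist")["frame"][150:384,130:380];s=bot.capture("side")["frame"][100:220,170:300]
a=cv2.resize(w,(500,468),interpolation=2);b=cv2.resize(s,(300,277),interpolation=2)
o=np.zeros((468,800,3),np.uint8);o[:,:500]=a;o[:277,500:]=b;cv2.imwrite("pics/g2.png",o[:,:,::-1]);print(bot.state()["finger_gap"],bot.state()["contact_force"])
```

```text
0.03358116671185426 [-0.2645906   0.67578095 -0.77224454]
```

View pics/g2.png

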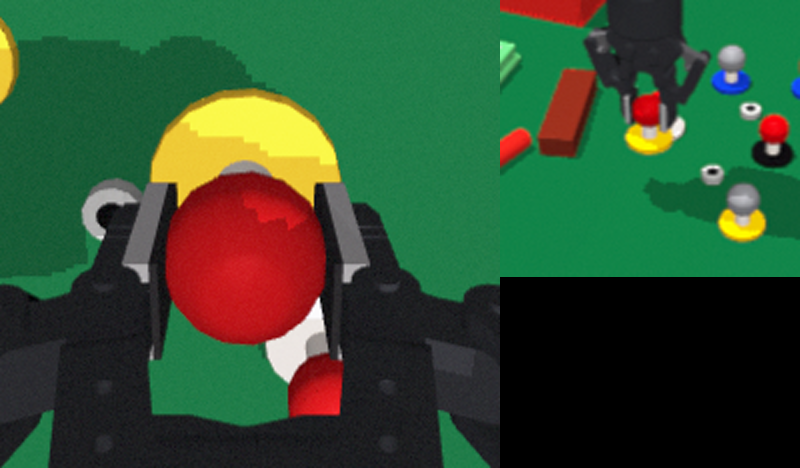

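The lifted knob hangs upright and centred, with the ball still at (245,258) and the shape unchanged. Carrying it to the yellow pocket.

To row units: 0.2216 m / 0.75 = 0.2955, -0.091 m / 0.75 = -0.1213.

>>> advance(
  motion=[0.03,0.0533,-0.02,0,0,0,0,0.03,0.12,-0.0467,0,0,0,0,0.03,0.1867,-0.0747,0,0,0,0,0.03,0.2467,-0.1013,0,0,0,0,0.03,0.2867,-0.1187,0,0,0,0,0.03,0.2955,-0.1213,0,0,0,0,0.03,0.2955,-0.1213,0.0267,0,0,0,0.03,0.2955,-0.1213,0.0667,0,0,0,0.03,0.2955,-0.1213,0.0907,0,0,0,0.03,0.2955,-0.1213,0.0973,0,0,0,0.03,0.2955,-0.1213,0.0973,0,0,0,0.03,0.2955,-0.1213,0.0973,0,0,0],
  grip_force=60,
)

```text
time: 4.4
tool_pos: [0.49, 0.1777, 0.0561]
tool_rot: [0.707, 0.707, 0.0, 0.0]
contact_force: [0.4, -0.1, -0.7]
finger_gap: 0.0335
grip_force: 59.9
```

To row units: -0.075 m / 0.75 = -0.1, -0.03 m / 0.75 = -0.04.

>>> advance(
  motion=[0.03,0,0,0.002,0,0,0,0.03,0,0,0.002,0,0,0,0.06,0,0,0.002,0,0,0,0.06,0,0,0.002,0,0,0,0.06,0,0,0.002,0,0,0,0.06,0,0,0.002,0,0,0,0.06,0,0,-0.04,0,0,0,0.06,0,0,-0.1,0,0,0,0.06,0,0,-0.1,0,0,0,0.06,0,0,-0.1,0,0,0],
  grip_force=60,
)

```text
time: 5.65
tool_pos: [0.4893, 0.178, 0.1306]
tool_rot: [0.707, 0.707, 0.0, 0.0]
contact_force: [-0.1, -0.3, -0.6]
finger_gap: 0.0601
grip_force: 0.0
```

Run:
```python
from rig import bot
from h import *
c=bot.capture("wrist");w=c["frame"];cv2.imwrite("pics/w2.png",w[:,:,::-1]);np.savez("w2.npz",**c)
```

```text
(no output)
```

View pics/w2.png

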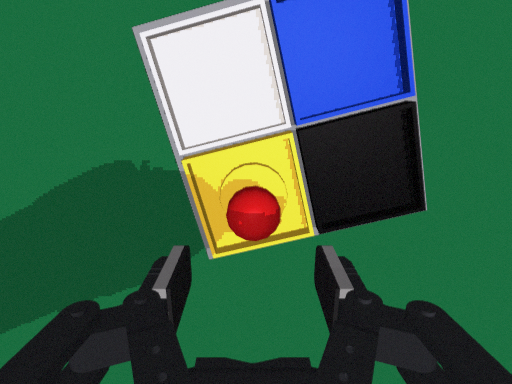

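The yellow knob stands upright in its pocket, with the head at (253,213) and collar at (253,192), well centred. Next is the white one.

To row units: -0.344 m / 0.75 = -0.4587, 0.126 m / 0.75 = 0.168.

>>> advance(
  motion=[0.062,-0.0667,0.024,0,0,0,0,0.062,-0.14,0.0507,0,0,0,0,0.062,-0.2133,0.0787,0,0,0,0,0.062,-0.2867,0.1053,0,0,0,0,0.062,-0.36,0.132,0,0,0,0,0.062,-0.4267,0.156,0,0,0,0,0.062,-0.4587,0.168,0,0,0,0,0.062,-0.4587,0.168,0,0,0,0,0.062,-0.4587,0.168,0,0,0,0,0.062,-0.4587,0.168,0,0,0,0],
)

```text
time: 6.95
tool_pos: [0.6152, -0.1641, 0.1304]
tool_rot: [0.706, 0.708, 0.0, -0.001]
contact_force: [-0.3, 0.4, 0.3]
finger_gap: 0.0618
grip_force: 0.0
```

Run:
```python
from rig import bot
from h import *
c=bot.capture("wrist");print(heads(c,"red",[tuple(int(x) for x in cv2.projectPoints(np.array([[.615,-.166,.04]]),c["rvec"],c["tvec"],c["mtx"],None)[0].ravel())],35),bot.state()["tool_pos"])
```

```text
[((np.float64(252.5), np.float64(210.5)), array([ 0.61490419, -0.16442425]), (np.int32(52), np.int32(52), np.int32(2102)))] [ 0.61531228 -0.16425142  0.13059621]
```

To row units: 0.087 m / 0.75 = 0.116, 0.075 m / 0.75 = 0.1.

>>> advance(
  motion=[0.062,0,0,0.0533,0,0,0,0.062,0,0,0.1,0,0,0,0.062,0,0,0.116,0,0,0,0.062,0,0,0.116,0,0,0,0.03,0,0,0.116,0,0,0,0.03,0,0,0.116,0,0,0,0.03,0,0,0.116,0,0,0,0.03,0,0,0.116,0,0,0,0.03,0,0,0.116,0,0,0,0.03,0,0,0.1,0,0,0,0.03,0,0,0.0533,0,0,0,0.03,0,0,0,0,0,0],
  grip_force=60,
)

```text
time: 8.5
tool_pos: [0.6153, -0.1659, 0.1325]
tool_rot: [0.707, 0.707, -0.0, -0.0]
contact_force: [0.2, -0.1, -1.3]
finger_gap: 0.0334
grip_force: 59.7
```

To row units: 0.428 m / 0.75 = 0.5707, -0.147 m / 0.75 = -0.196.

>>> advance(
  motion=[0.03,0.04,0,-0.0133,0,0,0,0.03,0.1067,-0.02,-0.0133,0,0,0,0.03,0.18,-0.04,-0.0133,0,0,0,0.03,0.2533,-0.0667,-0.0133,0,0,0,0.03,0.3267,-0.0933,-0.0133,0,0,0,0.03,0.4,-0.12,-0.0133,0,0,0,0.03,0.4667,-0.1533,-0.0133,0,0,0,0.03,0.5267,-0.18,-0.0133,0,0,0,0.03,0.56,-0.1933,-0.0133,0,0,0,0.03,0.5707,-0.196,0,0,0,0,0.03,0.5707,-0.196,0,0,0,0,0.03,0.5707,-0.196,0.0267,0,0,0],
)

```text
time: 10.0
tool_pos: [0.4704, 0.2608, 0.1117]
tool_rot: [0.708, 0.706, 0.001, 0.001]
contact_force: [0.1, -0.7, -1.2]
finger_gap: 0.0338
grip_force: 59.8
```

>>> advance(
  motion=[0.03,0,0,0.04,0,0,0,0.03,0,0,0.0667,0,0,0,0.03,0,0,0.0753,0,0,0,0.03,0,0,0.0753,0,0,0,0.03,0,0,0.0753,0,0,0,0.06,0,0,0.0753,0,0,0,0.06,0,0,0.0753,0,0,0,0.06,0,0,0.0753,0,0,0,0.06,0,0,0.0753,0,0,0,0.06,0,0,0.04,0,0,0,0.06,0,0,-0.0267,0,0,0,0.06,0,0,-0.0267,0,0,0],
)

```text
time: 11.5
tool_pos: [0.4705, 0.2634, 0.1342]
tool_rot: [0.707, 0.707, 0.003, 0.001]
contact_force: [0.1, 0.6, 0.3]
finger_gap: 0.0596
grip_force: 0.0
```

Run:
```python
from rig import bot
from h import *
c=bot.capture("wrist");print(heads(c,"red",[tuple(int(x) for x in cv2.projectPoints(np.array([[x,y,.049]]),c["rvec"],c["tvec"],c["mtx"],None)[0].ravel()) for x,y in((.468,.262),(.489,.178))],30,.049),bot.state()["tool_pos"])
```

```text
[((np.float64(250.0), np.float64(214.5)), array([0.4690398 , 0.26244711]), (np.int32(53), np.int32(54), np.int32(2197))), ((np.float64(277.5), np.float64(317.5)), array([0.48970358, 0.17832095]), (np.int32(48), np.int32(52), np.int32(1896)))] [0.46944018 0.26274037 0.13234628]
```

To row units: -0.427 m / 0.75 = -0.5693, -0.105 m / 0.75 = -0.14.

>>> advance(
  motion=[0.062,-0.0667,0,0,0,0,0,0.062,-0.14,0,0,0,0,0,0.062,-0.2133,0,0,0,0,0,0.062,-0.2867,0,0,0,0,0,0.062,-0.36,0,0,0,0,0,0.062,-0.4333,0,0,0,0,0,0.062,-0.5,0.004,0,0,0,0,0.062,-0.5533,0.004,0,0,0,0,0.062,-0.5693,0.004,0,0,0,0,0.062,-0.5693,0.004,0,0,0,0,0.062,-0.5693,0.004,0,0,0,0,0.062,-0.5693,0.004,0,0,0,0],
)

```text
time: 13.05
tool_pos: [0.4717, -0.1634, 0.1307]
tool_rot: [0.706, 0.708, 0.0, -0.0]
contact_force: [0.2, 0.4, 0.6]
finger_gap: 0.0623
grip_force: 0.0
```

Run:
```python
from rig import bot
from h import *
c=bot.capture("wrist");cv2.imwrite("pics/w3.png",c["frame"][:,:,::-1])
print(heads(c,"red",[tuple(int(x) for x in cv2.projectPoints(np.array([[.471,-.165,.04]]),c["rvec"],c["tvec"],c["mtx"],None)[0].ravel())],35),bot.state()["tool_pos"])
```

```text
[((np.float64(251.0), np.float64(210.0)), array([ 0.47037125, -0.16350743]), (np.int32(51), np.int32(53), np.int32(2141)))] [ 0.47167767 -0.16363162  0.13078118]
```

View pics/w3.png

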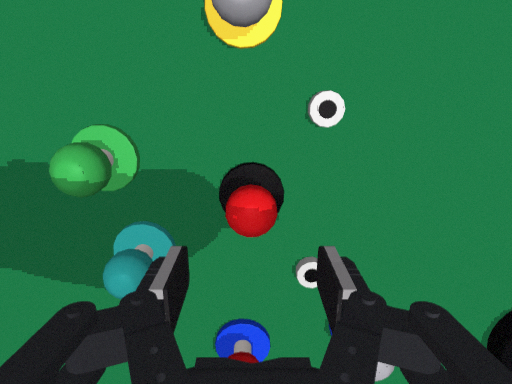

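The red black-collar knob is at (251,210) with free room for both fingers. The turquoise one at (128,272) is clear.

To row units: 0.087 m / 0.75 = 0.116, 0.075 m / 0.75 = 0.1.

>>> advance(
  motion=[0.062,0,0,0.0533,0,0,0,0.062,0,0,0.1,0,0,0,0.062,0,0,0.116,0,0,0,0.062,0,0,0.116,0,0,0,0.03,0,0,0.116,0,0,0,0.03,0,0,0.116,0,0,0,0.03,0,0,0.116,0,0,0,0.03,0,0,0.116,0,0,0,0.03,0,0,0.116,0,0,0,0.03,0,0,0.1,0,0,0,0.03,0,0,0.0533,0,0,0,0.03,0,0,0,0,0,0],
  grip_force=60,
)

```text
time: 14.6
tool_pos: [0.4712, -0.1649, 0.1325]
tool_rot: [0.707, 0.707, -0.0, -0.0]
contact_force: [0.4, -0.4, -0.1]
finger_gap: 0.0335
grip_force: 59.7
```

To row units: 0.365 m / 0.75 = 0.4867, -0.01 m / 0.75 = -0.0133.

>>> advance(
  motion=[0.03,0.04,0.0133,-0.0133,0,0,0,0.03,0.1067,0.0333,-0.0133,0,0,0,0.03,0.1733,0.0533,-0.0133,0,0,0,0.03,0.24,0.0733,-0.0133,0,0,0,0.03,0.3067,0.0933,-0.0133,0,0,0,0.03,0.3733,0.1107,-0.0133,0,0,0,0.03,0.4333,0.1267,-0.0133,0,0,0,0.03,0.4733,0.1347,-0.0133,0,0,0,0.03,0.4867,0.136,0,0,0,0,0.03,0.4867,0.136,0,0,0,0,0.03,0.4867,0.136,0,0,0,0,0.03,0.4867,0.136,0.0267,0,0,0],
)

```text
time: 16.1
tool_pos: [0.5749, 0.1986, 0.1123]
tool_rot: [0.708, 0.706, 0.001, 0.001]
contact_force: [-0.0, 0.1, 0.2]
finger_gap: 0.0335
grip_force: 59.8
```

>>> advance(
  motion=[0.03,0,0,0.04,0,0,0,0.03,0,0,0.0667,0,0,0,0.03,0,0,0.0753,0,0,0,0.03,0,0,0.0753,0,0,0,0.03,0,0,0.0753,0,0,0,0.06,0,0,0.0753,0,0,0,0.06,0,0,0.0753,0,0,0,0.06,0,0,0.0753,0,0,0,0.06,0,0,0.0753,0,0,0,0.06,0,0,0.04,0,0,0,0.06,0,0,-0.0267,0,0,0,0.06,0,0,-0.0267,0,0,0],
)

```text
time: 17.6
tool_pos: [0.5759, 0.2011, 0.1347]
tool_rot: [0.707, 0.707, 0.003, 0.001]
contact_force: [0.6, 0.8, -0.1]
finger_gap: 0.0602
grip_force: 0.0
```

Run:
```python
from rig import bot
from h import *
c=bot.capture("wrist");print(heads(c,"red",[tuple(int(x) for x in cv2.projectPoints(np.array([[x,y,.049]]),c["rvec"],c["tvec"],c["mtx"],None)[0].ravel()) for x,y in((.573,.2),(.489,.178))],30,.049),bot.state()["tool_pos"])
```

```text
[((np.float64(249.0), np.float64(213.5)), array([0.57386084, 0.20052949]), (np.int32(53), np.int32(54), np.int32(2273))), ((np.float64(127.0), np.float64(242.5)), array([0.4887125 , 0.17901328]), (np.int32(55), np.int32(52), np.int32(2250)))] [0.57465821 0.20055561 0.13265719]
```

To row units: -0.515 m / 0.75 = -0.6867, -0.11 m / 0.75 = -0.1467.

>>> advance(
  motion=[0.062,-0.0667,-0.0133,0,0,0,0,0.062,-0.14,-0.0293,0,0,0,0,0.062,-0.2133,-0.0453,0,0,0,0,0.062,-0.2867,-0.0613,0,0,0,0,0.062,-0.36,-0.0773,0,0,0,0,0.062,-0.4333,-0.0933,0,0,0,0,0.062,-0.5067,-0.1093,0,0,0,0,0.062,-0.58,-0.1253,0,0,0,0,0.062,-0.6467,-0.14,0,0,0,0,0.062,-0.6867,-0.1467,0,0,0,0,0.062,-0.6867,-0.1467,0,0,0,0,0.062,-0.6867,-0.1467,0,0,0,0],
)

```text
time: 19.15
tool_pos: [0.4633, -0.3138, 0.13]
tool_rot: [0.707, 0.707, 0.0, -0.001]
contact_force: [-0.8, -0.4, 0.3]
finger_gap: 0.0621
grip_force: 0.0
```

Run:
```python
from rig import bot
from h import *
c=bot.capture("wrist");cv2.imwrite("pics/w4.png",c["frame"][:,:,::-1])
print(heads(c,"red",[tuple(int(x) for x in cv2.projectPoints(np.array([[.463,-.315,.04]]),c["rvec"],c["tvec"],c["mtx"],None)[0].ravel())],35),bot.state()["tool_pos"])
```

```text
[((np.float64(251.5), np.float64(208.5)), array([ 0.46225068, -0.3124761 ]), (np.int32(52), np.int32(52), np.int32(2101)))] [ 0.46358534 -0.31336036  0.13014385]
```

View pics/w4.png

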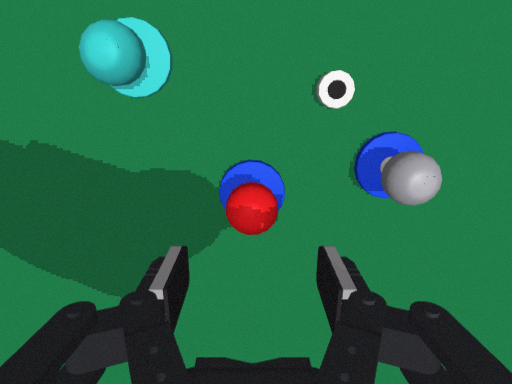

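The red blue-collar knob is at (251,208), and the silver-blue one at (411,178) is clear of the right finger.

To row units: 0.087 m / 0.75 = 0.116, 0.075 m / 0.75 = 0.1.

>>> advance(
  motion=[0.062,0.0013,0,0.0533,0,0,0,0.062,0.0013,0,0.1,0,0,0,0.062,0.0013,0,0.116,0,0,0,0.062,0.0013,0,0.116,0,0,0,0.03,0.0013,0,0.116,0,0,0,0.03,0.0013,0,0.116,0,0,0,0.03,0.0013,0,0.116,0,0,0,0.03,0.0013,0,0.116,0,0,0,0.03,0.0013,0,0.116,0,0,0,0.03,0.0013,0,0.1,0,0,0,0.03,0.0013,0,0.0533,0,0,0,0.03,0.0013,0,0,0,0,0],
  grip_force=60,
)

```text
time: 20.7
tool_pos: [0.4633, -0.3139, 0.1325]
tool_rot: [0.707, 0.707, -0.0, -0.0]
contact_force: [0.2, -1.5, -1.0]
finger_gap: 0.0334
grip_force: 59.8
```

To row units: 0.5975 m / 0.75 = 0.7967, 0.095 m / 0.75 = 0.1267.

>>> advance(
  motion=[0.03,0.0533,0.0067,-0.0133,0,0,0,0.03,0.1267,0.0173,-0.02,0,0,0,0.03,0.2,0.0293,-0.02,0,0,0,0.03,0.2733,0.04,-0.02,0,0,0,0.03,0.3467,0.0507,-0.02,0,0,0,0.03,0.42,0.0627,-0.02,0,0,0,0.03,0.4933,0.0733,-0.02,0,0,0,0.03,0.5667,0.084,-0.02,0,0,0,0.03,0.64,0.0947,-0.02,0,0,0,0.03,0.7067,0.1067,-0.02,0,0,0,0.03,0.7667,0.1147,-0.02,0,0,0,0.03,0.7967,0.118,0,0,0,0],
)

```text
time: 22.2
tool_pos: [0.5526, 0.2872, 0.1324]
tool_rot: [0.706, 0.708, 0.002, 0.0]
contact_force: [0.2, -0.4, -0.7]
finger_gap: 0.0339
grip_force: 59.8
```

>>> advance(
  motion=[0.03,0,0,0,0,0,0,0.03,0,0,0,0,0,0,0.03,0,0,0.04,0,0,0,0.03,0,0,0.08,0,0,0,0.03,0,0,0.102,0,0,0,0.03,0,0,0.102,0,0,0,0.03,0,0,0.102,0,0,0,0.06,0,0,0.102,0,0,0,0.06,0,0,0.102,0,0,0,0.06,0,0,0.102,0,0,0,0.06,0,0,0.102,0,0,0],
)

```text
time: 23.58
tool_pos: [0.5521, 0.2836, 0.0544]
tool_rot: [0.707, 0.707, 0.0, 0.0]
contact_force: [-0.8, 0.5, -0.2]
finger_gap: 0.06
grip_force: 0.0
```

>>> advance(
  motion=[0.06,0,0,-0.04,0,0,0,0.06,0,0,-0.1067,0,0,0,0.06,-0.0667,0,-0.16,0,0,0,0.06,-0.1333,0,-0.16,0,0,0,0.06,-0.2,0,-0.16,0,0,0,0.06,-0.2,0,-0.16,0,0,0,0.06,-0.2,0,-0.16,0,0,0],
)

```text
time: 24.45
tool_pos: [0.552, 0.1341, 0.1744]
tool_rot: [0.707, 0.707, 0.0, -0.0]
contact_force: [0.4, 0.6, 0.5]
finger_gap: 0.0595
grip_force: 0.0
```

Run:
```python
from rig import bot
from h import *
o=np.zeros((384,800,3),np.uint8)
S={"scene":bot.capture("scene"),"side":bot.capture("side"),"wrist":bot.capture("wrist")}
for n in S:
    c=S[n];r=26 if n=="wrist" else 9
    try:
        P=[tuple(int(x) for x in cv2.projectPoints(np.array([[x,y,.049]]),c["rvec"],c["tvec"],c["mtx"],None)[0].ravel()) for x,y in((.468,.262),(.489,.178),(.5516,.2835),(.573,.2))]
        print(n,P,[q[1].round(4).tolist() for q in heads(c,"red",P,r,.049)])
    except Exception as e: print(n,e)
cv2.imwrite("pics/f1.png",np.hstack([cv2.resize(S["side"]["frame"],(400,300)),cv2.resize(S["wrist"]["frame"],(400,300))])[:,:,::-1])
```

```text
scene [(363, 207), (326, 203), (365, 239), (325, 235)] [[0.4683, 0.2625], [0.4884, 0.1802], [0.5533, 0.2854], [0.573, 0.2002]]
side [(227, 273), (234, 240), (185, 269), (194, 237)] [[0.4705, 0.262], [0.4902, 0.1764], [0.5544, 0.2833], [0.5746, 0.1993]]
wrist [(128, 14), (169, 139), (252, -22), (281, 110)] [[0.4675, 0.2587], [0.4888, 0.1791], [0.551, 0.2695], [0.5738, 0.2007]]
```

View pics/f1.png

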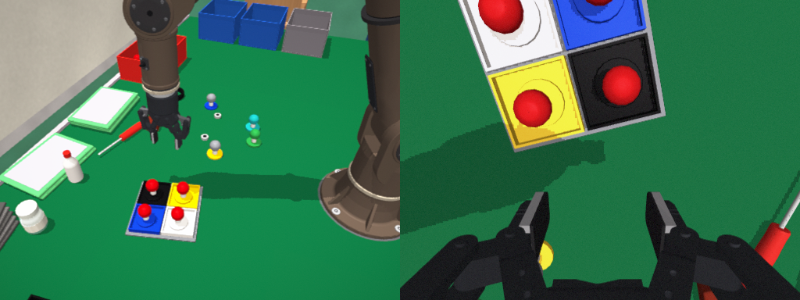

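The side view shows all four red knobs upright in their matching pockets: black (152,187), yellow (182,188), blue (144,210) and white (177,213). Both silver knobs still stand, at (211,97) and (214,145). Handing in.

```bash
python3 -c "
from rig import bot
print(bot.hand_in())"
```

```text
the job is handed in; nothing more can be done
None
```

All four red-headed knobs stand upright in the pockets matching their collars, about 2 mm off centre by the last camera check, and both silver knobs still stand where they were; I handed the job in at about 25 s, and no verdict came back.

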